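# Fit the cover collar over a bent lamp arm

## Robot

A 6-joint arm with a two-finger parallel gripper is mounted at the origin on the work surface. World frame = base frame: x ahead of the robot, y to its left, z up, the work surface at z = 0. Lengths are in mm, angles in rad, forces in N, time in s.
With the tool pointing down it reaches from about 350 to 875 mm from the base axis. Payload 4.2 kg.
Tool frame: the origin (TCP) lies midway between the tips of the shut fingers; the grasp point (between the pads) lies 19 mm behind it; z points along the fingers, y is the line along which they close (so a half turn about z gives the same grasp; the last joint's range is limited). The gripper opens to 85 mm and grips with 20 to 120 N. Pads are 22 mm wide; open, the fingers measure 114 mm over their backs; the gripper's body (76 mm by 85 mm) begins 54 mm behind the grasp point. The pads swing forward as they close: fully open they stand 13 mm farther back than shut.
Start: joints at [-0.947, 0.385, 0.008, 0, -1.194, -0.259], TCP at [222.991, -583.845, 231.312] pointing down, gripper open.
Joint ranges: [-3.14, 3.14], [-1.21, 2.06], [-1.07, 1.41], [-3.16, 2.05], [-2.99, -0.16], [-3.1, 3.1]. Speed limits (rad/s): [2.79, 2.79, 3.14, 3.14, 3.14, 3.14].

## Interface

Orientations are given as a unit quaternion [x, y, z, w].
In Python, from bench import read_state, get_image, job_done gives the robot as it stands.
- The arm moves only by the tool servo_tool, never from a script. Its arguments are lists of equal length, an entry for each row: "rotation": the turn, a rotation vector about the world's x, y, z scaled (see below), a list of three; "slide": the shift along the world's x, y, z scaled (see below), a list of three; "grip": the opening, from -1 (shut) to 1 (fully open). In form: {"rotation": [[rx, ry, rz], ...], "slide": [[tx, ty, tz], ...], "grip": [grip, ...]}. A call has 1 to 8 rows; each row is the pose to reach, as a shift and turn from the pose commanded when the call began, turning the shorter way round; what a row does not reach only later rows make up. The controller multiplies each number of a shift by 0.2 m and each number of a turn by 360 degrees. A row lasts 1/8 s, in which the tool goes at most 62.5 mm and 10.7 degrees, less where a joint would pass 70% of its speed; a pose out of reach is approached as far as the arm can. A call with a number of a shift or a turn outside -1 to 1 is refused whole. A call with a gripper value outside its range is refused whole. The fingers move at their own pace and stop on an object; the grip force is fixed at half the most. Time passes only in rows, so rows that repeat a pose let the fingers close. It gives the time, the measured TCP pose, the force, the opening and the grip force at its end, in the units of the state.
- read_state(): the state, without advancing time (a new reading comes with each control period).
- get_image(name): name is "scene" or "side" or "wrist"; returns a dict with "image" (480x640x3 uint8, red, green, blue), "depth" (480x640 float32, mm along the optical axis (not along the pixel's ray), 0 where there is no reading), "camera_matrix" (3x3 intrinsics, pixels), "k1" (the pictures are not rectified: a ray, as slopes to the right and down, at radius r is drawn at 1 + k1 r^2 times it, then the intrinsics apply), "rvec" (rotation vector, rad) and "tvec" (3), from world to camera coordinates, as OpenCV has them; the wrist camera has in their place "hand_eye" (4x4, takes a point from camera to tool coordinates, whose origin is the TCP and whose axes are the flange's). Camera axes: x right, y down, z forward; pixel columns grow to the right and rows downward; lengths in mm; the calibration is good to about 2 mm. A picture is of the moment at which its call begins: read the wrist's pose just before it.
- job_done(): hands the job in; it is judged then, once.
The state is a dict: "clock": time; "joints": joint angles; "joint_vel": joint speeds; "joint_efforts": joint torques, N m; "position": TCP position; "ee_rot": TCP orientation; "contact_force": force on the tool from outside, world axes, zero at the start; "wrist_torque": the same for the moment, N m; "gripper_width": finger opening in mm; "grasp_force": force on a finger pad.
Only numpy, scipy, OpenCV 4.12 (cv2) and the standard library are available. Lean on these libraries where they do the work, as an engineer would, in place of code of your own. Each camera call takes 0.05 s, during which the arm holds its last target. There are 200 camera calls.

## Task

Fit the blue cover collar to the bench lamp: take it from the rack, slip it over the free end of the bent tube, slide it round both bends and lower it gently down the upright - do not let it drop - until it lies flat on top of the foot. Leave the other collars, the lamp head, the bottle and the comparator stand alone.

Things in the scene. Friction and masses are not known exactly. Their poses are not given: they have to be found in the camera images.
- collar_center (a point): Centre of the blue cover collar, a rigid ring: 64 mm outside, 23 mm bore, 14 mm thick, 75 to 155 g. The point is in the middle of the bore; its x axis runs along the bore (either way round). It starts standing on edge in one of the rack's slots, bore level and along the rack's length, centre 40 mm above the bench; only its upper 38 mm stand clear of the rack.
- lamp_arm: Lamp arm fixed to the bench: 14 mm steel tube, a round grey foot, two bends of 40 mm centre-line radius. Origin at bench level on the upright's axis, z up. The tube rises at x = y = 0, bends to the level second run along +x, then bends level to the first run along -y. Runs and foot: see their points. It is turned differently each time; its +x points ahead and to the left of the robot.
- free_end (a point): Tip of the tube's rounded free end, on its axis, at (160, -130, 190) mm in the lamp arm's frame. The tube runs from here along the arm's +y. The collar can be put on only here.
- first_run (a point): On the tube's axis, half-way along the straight of the level first run, at (160, -85, 190) mm in the lamp arm's frame; straight from the free end to y = -40 mm, where the first bend begins (it ends at x = 120, y = 0).
- second_run (a point): On the tube's axis, half-way along the straight of the level second run, at (80, 0, 190) mm in the lamp arm's frame; straight from x = 120 to x = 40 mm, where the bend down to the upright begins (it ends at z = 150 mm).
- upright (a point): On the tube's axis on the upright, at (0, 0, 110) mm in the lamp arm's frame; straight from z = 150 mm down to the seat.
- seat (a point): Centre of the flat top of the foot, at (0, 0, 40) mm in the lamp arm's frame. The foot is a boss of 54 mm diameter on a base plate 96 mm across and 6 mm thick. A collar lying here has its centre 47 mm above the bench, and its rim stands 5 mm out past the boss all round.
- rack: Grey slotted block fixed to the bench, 196 mm long (its x), 84 mm wide (its y), 34 mm high; origin at its centre at bench level. Three slots across it, 15.6 mm wide and 26 mm deep, at x = -70, 0 and +70 mm, hold one collar each, standing on edge.
- spare_black_center (a point): Centre of a black collar, same 64 mm outside and 14 mm thick but with a 10 mm bore, in another slot of the rack. To be left alone.
- spare_steel_center (a point): Centre of a steel-coloured collar, same 64 mm outside and 14 mm thick but with a 10 mm bore, in the remaining slot. To be left alone.
- lamp_head: White round lamp head, 100 mm diameter, 30 mm high, with a short steel stub (to 77 mm from its centre, along its x), lying loose on the bench beyond the first bend. Origin at the centre of its underside. To be left alone.
- bottle_center (a point): Centre (half-way up) of a pale teal drinking bottle with a white cap, 64 mm diameter, 200 mm tall, standing loose between the rack and the first run of the lamp arm, taller than the tube. To be left alone.
- comparator: Blue comparator stand fixed to the bench at the robot's left: base 220 mm (its x) by 140 mm, 300 mm high at the column, which stands at x = +75 mm. Origin at the centre of its base at bench level. Not to be touched.
Mind the look-alikes: they are no part of the job. Of the things like the part that bears collar_center, leave any that is yellow; of the rest the smaller one is meant.

How it is judged:
By the outcome, as a careful person would: the job done as asked, in the order asked, and still so for the second after the job is handed in, with the robot touching nothing.
It also fails if it takes over 64 s, if anything falls off the work surface, if the arm or the gripper's body presses on something with over 40 N, if the wrist force passes 120 N, or if a joint passes its speed limit or range.

## Working session

There is one attempt and no reset: what is moved stays moved. The work goes in short steps, Python scripts to look and compute and a tool call to move; the robot and the scene stay as the last step left them, time stands still between calls to the robot, and variables do not carry over. Pictures are saved under pics/ and viewed, at most 10 in all, crops included, and the job is handed in when it is done.

Besides the shell and the picture viewer there is one more tool, called after "Call:" as name(argument=value, ...) on one line, values as JSON. servo_tool: Moves the arm, as the interface text tells. Shifts and turns lie within -1 to 1; 1 stands for 0.2 m of shift or 360 degrees of turn. Its arguments: {"type":"object","properties":{"rotation":{"type":"array","items":{"type":"array","items":{"type":"number","minimum":-1,"maximum":1}}},"slide":{"type":"array","items":{"type":"array","items":{"type":"number","minimum":-1,"maximum":1}}},"grip":{"type":"array","items":{"type":"number"}}},"required":["rotation","slide","grip"]}

```bash
mkdir -p pics; cat > h.py <<'E'
import numpy as np, cv2
from scipy.spatial.transform import Rotation as R
from bench import read_state, get_image, job_done
def cam(n):
    s=read_state(); d=get_image(n); K=np.array(d['camera_matrix'])
    if 'rvec' in d:
        M=cv2.Rodrigues(np.array(d['rvec'],float))[0]; d['Rc']=M.T; d['o']=-M.T@np.array(d['tvec'],float).ravel()
    else:
        H=np.array(d['hand_eye']); T=R.from_quat(s['ee_rot']).as_matrix()
        d['Rc']=T@H[:3,:3]; d['o']=T@H[:3,3]+np.array(s['position'])
    d['K']=K; d['D']=np.array([d['k1'],0,0,0,0.]); return d
def rays(d,uv):
    p=cv2.undistortPoints(np.array(uv,float).reshape(-1,1,2),d['K'],d['D']).reshape(-1,2)
    return np.c_[p,np.ones(len(p))]
def pts(d,uv):  # by depth
    uv=np.array(uv).reshape(-1,2); z=d['depth'][uv[:,1].astype(int),uv[:,0].astype(int)]
    return (rays(d,uv)*z[:,None])@d['Rc'].T+d['o'], z>0
def plane(d,uv,h):
    r=rays(d,uv)@d['Rc'].T; return d['o']+r*((h-d['o'][2])/r[:,2])[:,None]
def proj(d,P):
    c=(np.array(P,float).reshape(-1,3)-d['o'])@d['Rc']; 
    return cv2.projectPoints(c.reshape(-1,1,3),np.zeros(3),np.zeros(3),d['K'],d['D'])[0].reshape(-1,2)
def save(d,n): cv2.imwrite('pics/'+n,d['image'][:,:,::-1])
E
python3 - <<'E'
from h import *
ims=[]
for n in ['scene','side']:
    d=cam(n); save(d,n+'.png'); print(n,d['o'].round(),(d['depth']>0).mean(),d['K'][0,0],d['k1']); np.save(n+'.npy',{k:d[k] for k in d},allow_pickle=True)
print(read_state())
E
```

```text
scene [1227. -527. 1041.] 0.9938509114583334 455.331780927498 -0.11356498560030603
side [ 194. -472.  961.] 0.996044921875 480.365550416802 -0.05274694388316758
{'clock': 0.1, 'joints': array([-9.47383572e-01,  3.85469871e-01,  6.78014005e-03, -4.10353659e-04,
       -1.19404987e+00, -2.58567986e-01]), 'joint_vel': array([ 1.24802745e-03, -1.79139922e-03,  1.22801573e-03,  6.03741008e-04,
        9.75860787e-04, -2.47204512e-05]), 'joint_efforts': array([-4.45814221e-04, -3.93319380e+01,  1.88929510e+01,  4.19789940e+00,
       -2.55735315e-03,  2.56028721e-05]), 'position': array([ 222.80478673, -583.37461186,  230.34747409]), 'ee_rot': array([-1.81337790e-01,  9.83420371e-01,  9.60083514e-04, -2.42261175e-04]), 'contact_force': array([-0.43503059,  0.39279021,  0.85337864]), 'wrist_torque': array([-0.0358869 , -0.01525165, -0.02211702]), 'grasp_force': 0.0, 'gripper_width': 85.71471728301178}
```

View pics/scene.png

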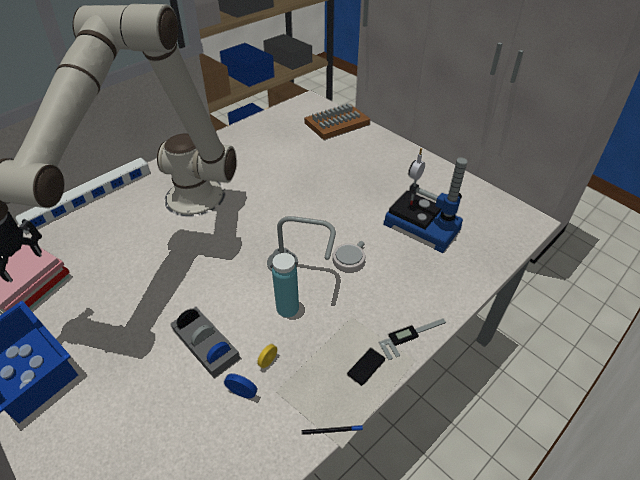

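View pics/side.png

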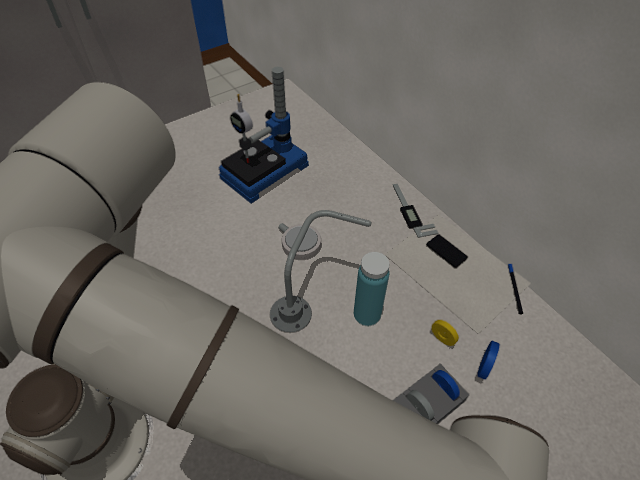

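The scene picture shows the rack at about (205,340) with the blue collar in its near slot at (217,352). A larger blue ring at (240,385) and a yellow one at (267,355) lie outside it. The lamp tube runs (281,220)-(330,225)-(329,257), and the bottle is at (286,285). The side picture shows the foot at (291,313), the free end at (370,223) and the blue collar at (446,385).

```bash
python3 - <<'E'
from h import *
for n in ['scene','side']:
    d=np.load(n+'.npy',allow_pickle=True).item()
    v,u=np.mgrid[0:480,0:640]; uv=np.c_[u.ravel(),v.ravel()]
    P,ok=pts(d,uv); P=P.reshape(480,640,3); hsv=cv2.cvtColor(d['image'],cv2.COLOR_RGB2HSV)
    roi={'scene':(265,205,345,290),'side':(270,200,380,300)}[n]
    m=np.zeros((480,640),bool); x0,y0,x1,y1=roi; m[y0:y1,x0:x1]=1
    t=m&(P[...,2]>178)&(P[...,2]<206)&(hsv[...,1]<60)
    Q=P[t]; vd=(Q-d['o']); vd/=np.linalg.norm(vd,axis=1)[:,None]; Q=Q+6*vd
    print(n,'tube',len(Q),Q.mean(0).round(1)); np.save(n+'_tube.npy',Q)
    for p in Q[::max(1,len(Q)//30)]: print(p.round(0),end=' ')
    print()
    for nm,c,lo,hi in [('blue',None,(105,130,60),(125,255,255)),('teal',None,(85,60,50),(100,255,255)),('yel',None,(18,120,80),(35,255,255))]:
        k=cv2.inRange(hsv,lo,hi); nn,L,S,C=cv2.connectedComponentsWithStats(k)
        for i in range(1,nn):
            if S[i,4]>60:
                q=P[L==i]; print(nm,C[i].round(),S[i,4],np.median(q,0).round(),np.percentile(q,3,axis=0).round(),np.percentile(q,97,axis=0).round())
    # rack top
    r=(P[...,2]>31)&(P[...,2]<37); x0,y0,x1,y1={'scene':(160,300,245,380),'side':(390,355,480,440)}[n]
    mm=np.zeros((480,640),bool); mm[y0:y1,x0:x1]=1; q=P[r&mm&(hsv[...,1]<60)][:,:2].astype(np.float32)
    print('rack',len(q),cv2.minAreaRect(q))
E
```

```text
scene tube 819 [588.6   1.4 191.2]
[474.  46. 186.] [510.  70. 191.] [524.  76. 193.] [518.  70. 189.] [496.  49. 183.] [554.  97. 192.] [539.  77. 191.] [539.  81. 185.] [556.  91. 186.] [571.  97. 185.] [597. 101. 190.] [611.  87. 190.] [626.  73. 192.] [636.  56. 192.] [645.  40. 191.] [659.  38. 189.] [594. -48. 194.] [664.  23. 192.] [579. -81. 195.] [583. -82. 195.] [588. -82. 195.] [595. -79. 194.] [606. -74. 196.] [615. -69. 196.] [625. -61. 194.] [605. -93. 195.] [615. -85. 193.] [629. -81. 198.] [631. -63. 182.] [622. -91. 189.] [621. -91. 180.] 
blue [326.  26.] 102 [-1747.  2315.  -258.] [-1790.  -527.  -473.] [1227. 2351. 1041.]
blue [346.  29.] 1551 [-1483.  2324.  -354.] [-1644.  -527.  -629.] [1227. 2349. 1041.]
blue [248.  64.] 1611 [-915.  906.  -72.] [-1112.   847.  -171.] [-851. 1031.  -40.]
blue [624. 147.] 2948 [ 849. 2328. -430.] [ 764. 2309. -646.] [1025. 2345.  -44.]
blue [243. 112.] 334 [-1077.   925.  -464.] [-1135.   841.  -503.] [-1012.  1036.  -454.]
blue [135. 174.] 68 [-239. -111.   28.] [-245. -131.   13.] [-233.  -92.   42.]
blue [117. 182.] 76 [-239
[... 1619 characters left out ...]
 147 [708. 470. 158.] [688. 459. 151.] [747. 498. 164.]
blue [269. 142.] 88 [707. 524.  51.] [693. 492.  47.] [729. 545.  80.]
blue [269. 169.] 672 [661. 421.  49.] [543. 386.  41.] [763. 496.  54.]
blue [235. 186.] 67 [550. 445.  19.] [538. 383.  15.] [570. 512.  30.]
blue [490. 359.] 327 [ 712. -329.   74.] [ 691. -344.   45.] [ 750. -308.   82.]
blue [447. 382.] 331 [ 614. -309.   62.] [ 610. -339.   29.] [ 624. -282.   72.]
teal [369. 298.] 1359 [584. -96. 110.] [ 575. -107.   15.] [616. -62. 178.]
yel [445. 332.] 458 [ 699. -222.   44.] [ 692. -250.    8.] [ 711. -194.   65.]
rack 1322 ((581.2648315429688, -310.44708251953125), (130.84617614746094, 85.5672836303711), 1.8530125617980957)
```

Call:
servo_tool(rotation=[[0,0,0.025],[0,0,0.05],[0,0,0.075],[0,0,0.1],[0,0,0.1]], slide=[[0.25,0.17,0],[0.5,0.34,0],[0.75,0.51,0],[1,0.68,0],[1,0.68,0]], grip=[1,1,1,1,1])

```text
clock: 0.72
position: [426.0, -445.2, 230.5]
ee_rot: [-0.479, 0.878, 0.001, 0.0]
contact_force: [-1.2, -0.1, -0.8]
gripper_width: 85.1
grasp_force: 0.0
```

```bash
cat > log.py <<'E'
from h import *
import json
s=read_state()
open('poses.jsonl','a').write(json.dumps([list(map(float,s[k])) for k in('joints','position','ee_rot')])+'\n')
E
cat > lampfit.py <<'E'
from h import *
Q=np.vstack([np.load(n+'_tube.npy') for n in('scene','side')])
b=np.array([607,-77]); Q=Q[np.hypot(*(Q[:,:2]-b).T)>48]
o=np.array([460,33.]);a=np.radians(36)
for _ in range(10):
    c,s=np.cos(a),np.sin(a); L=(Q[:,:2]-o)@np.array([[c,-s],[s,c]])
    m2=(L[:,0]>40)&(L[:,0]<120)&(abs(L[:,1])<18); m1=(L[:,1]<-40)&(L[:,1]>-122)&(abs(L[:,0]-160)<18)
    p2=np.polyfit(L[m2,0],L[m2,1],1); p1=np.polyfit(L[m1,1],L[m1,0]-160,1)
    y0=np.polyval(p2,80); x0=np.polyval(p1,-81)
    da=(p2[0]-p1[0])/2; o=o+np.array([c*x0-s*y0,s*x0+c*y0])*.5; a+=da*.5
print(o.round(1),np.degrees(a).round(2),m1.sum(),m2.sum(),p1,p2,'ymin',np.sort(L[abs(L[:,0]-160)<10,1])[:15].round(), Q[m1|m2,2].mean())
c,s=np.cos(a),np.sin(a)
for p in [(160,-130),(160,-85),(80,0),(0,0)]: print(p,(o+np.array([c*p[0]-s*p[1],s*p[0]+c*p[1]])).round(1))
E
python3 log.py; python3 lampfit.py
```

```text
[463.9  26.7] 35.72 372 346 [-0.00058583 -0.03536928] [-0.00108711  0.09047686] ymin [-129. -128. -127. -127. -126. -126. -126. -126. -126. -126. -125. -125.
 -125. -125. -125.] 190.1349504819525
(160, -130) [669.7  14.6]
(160, -85) [643.4  51.1]
(80, 0) [528.8  73.4]
(0, 0) [463.9  26.7]
```

Call:
servo_tool(rotation=[[0,0,0.025],[0,0,0.05],[0,0,0.075],[0,0,0.096],[0,0,0.096],[0,0,0.096]], slide=[[0.25,0.17,0],[0.5,0.34,0],[0.75,0.51,0],[0.94,0.66,0],[0.94,0.66,0],[0.94,0.66,0]], grip=[1,1,1,1,1,1])

```text
clock: 1.48
position: [610.2, -316.3, 230.7]
ee_rot: [0.716, -0.699, -0.001, 0.0]
contact_force: [0.5, 0.1, -0.2]
gripper_width: 85.7
grasp_force: 0.0
```

```bash
python3 log.py; python3 - <<'E'
from h import *
s=read_state(); print(s['position'].round(1), R.from_quat(s['ee_rot']).as_matrix().round(3).tolist())
d=cam('wrist'); save(d,'w1.png')
v,u=np.mgrid[0:480,0:640]; P,ok=pts(d,np.c_[u.ravel(),v.ravel()]); P=P.reshape(480,640,3)
hsv=cv2.cvtColor(d['image'],cv2.COLOR_RGB2HSV); k=cv2.inRange(hsv,(105,130,40),(125,255,255)); nn,L,S,C=cv2.connectedComponentsWithStats(k)
for i in range(1,nn):
    if S[i,4]>300:
        q=P[L==i]; q=q[(q[:,2]>34)&(q[:,2]<90)]
        if len(q)>50: print(C[i],S[i,4],q.min(0).round(1),q.max(0).round(1),cv2.minAreaRect(q[:,:2].astype(np.float32)))
E
```

```text
[ 610.2 -316.3  230.7] [[0.024, -1.0, -0.001], [-1.0, -0.024, 0.0], [-0.0, 0.001, -1.0]]
[183.1586113  198.09121852] 1469 [ 694.8 -345.7   57.2] [ 757.8 -304.7   83.8] ((727.346435546875, -324.3808288574219), (68.07368469238281, 16.763004302978516), 27.129230499267578)
[308.71639586 205.05908419] 677 [ 612.6 -341.4   45.4] [ 626.1 -293.3   74.1] ((619.1494750976562, -317.43389892578125), (12.890335083007812, 48.24344253540039), 1.4710956811904907)
```

View pics/w1.png

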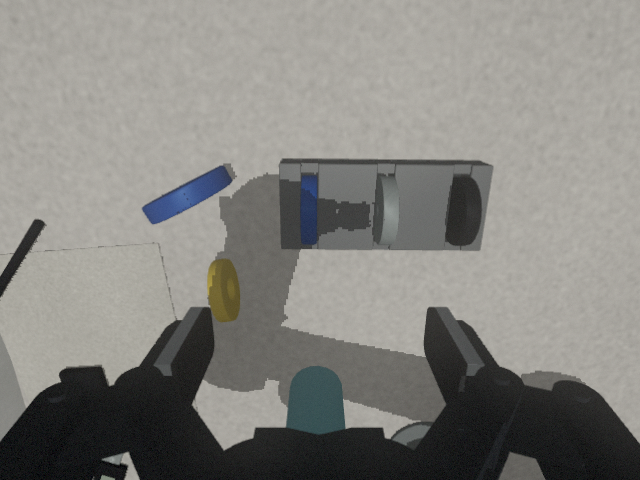

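The wrist picture shows the blue collar at (309,205) in the rack's end slot, with steel at (386,210) and black at (463,210) beside it. The large blue ring at (187,195) and the yellow one at (223,290) are outside the rack.

```bash
python3 - <<'E'
from h import *
for n in ['scene','wrist']:
    d=cam(n); v,u=np.mgrid[0:480,0:640]; P,ok=pts(d,np.c_[u.ravel(),v.ravel()])
    hsv=cv2.cvtColor(d['image'],cv2.COLOR_RGB2HSV).reshape(-1,3)
    b=(hsv[:,0]>103)&(hsv[:,0]<126)&(hsv[:,1]>90); q=P[b]
    q=q[(abs(q[:,0]-620)<14)&(abs(q[:,1]+311)<40)&(q[:,2]>36)]
    print(n,len(q),'x',np.percentile(q[:,0],[2,50,98]).round(1),'top',np.percentile(q[:,2],99).round(1))
    for z in (42,48,54,60,66,70):
        w=q[abs(q[:,2]-z)<3,1]
        if len(w)>4: print(z,w.min().round(1),w.max().round(1),((w.min()+w.max())/2).round(1))
    g=P[(hsv[:,1]<60)&(abs(P[:,2]-34)<3)&(abs(P[:,0]-550)<110)&(abs(P[:,1]+311)<60)][:,:2].astype(np.float32)
    print('rack',cv2.minAreaRect(g))
E
```

```text
scene 246 x [613.  624.2 628.9] top 396.1
42 -340.5 -278.9 -309.7
48 -341.6 -282.2 -311.9
54 -338.9 -280.9 -309.9
60 -335.3 -283.0 -309.1
66 -331.8 -289.7 -310.7
70 -331.0 -293.9 -312.5
rack ((549.5287475585938, -311.52685546875), (198.0569305419922, 85.40213012695312), 1.303524136543274)
wrist 1106 x [612.3 619.1 626. ] top 304.3
42 -342.2 -340.7 -341.4
48 -342.1 -339.2 -340.7
54 -340.5 -280.7 -310.6
60 -337.3 -283.9 -310.6
66 -334.0 -287.9 -311.0
70 -329.8 -293.0 -311.4
rack ((549.1192016601562, -311.3381042480469), (196.4966583251953, 84.69005584716797), 0.804329514503479)
```

Call:
servo_tool(rotation=[[0,0,0],[0,0,0],[0,0,0],[0,0,0],[0,0,0],[0,0,0],[0,0,0]], slide=[[0.046,0.028,0],[0.046,0.028,-0.2],[0.046,0.028,-0.45],[0.046,0.028,-0.65],[0.046,0.028,-0.8],[0.046,0.028,-0.89],[0.046,0.028,-0.89]], grip=[0.1,0.1,0.1,0.1,0.1,0.1,0.1])

```text
clock: 2.5
position: [619.7, -310.2, 52.1]
ee_rot: [0.716, -0.698, -0.001, 0.001]
contact_force: [-0.6, -0.2, -0.6]
gripper_width: 46.6
grasp_force: 0.0
```

Call:
servo_tool(rotation=[[0,0,0],[0,0,0],[0,0,0],[0,0,0],[0,0,0],[0,0,0]], slide=[[0,0,0],[0,0,0],[0,0,0],[0,0,0],[0,0,0],[0,0,0]], grip=[-0.5,-1,-1,-1,-1,-1])

```text
clock: 3.25
position: [620.4, -310.7, 55.2]
ee_rot: [0.716, -0.698, 0.001, -0.0]
contact_force: [-1.9, -0.1, 6.6]
gripper_width: 12.3
grasp_force: 61.6
```

```bash
python3 log.py; cat poses.jsonl
```

```text
[[-0.5454141403922206, 0.3708646620613457, -0.015125763288661331, -0.0005940826905923608, -1.1856985986194493, -0.025895704227521667], [426.02652057866464, -445.2464644531361, 230.50915776053395], [-0.47910208148629685, 0.8777590332962795, 0.0005241974368128585, 1.4118287619661902e-05]]
[[-0.2436128563560102, 0.49345606937946945, 0.18085173022023515, 2.7759568721508164e-06, -1.2597206640131833, 0.2676352919845015], [610.1965299520101, -316.32674537840626, 230.6893646497544], [0.7155488726937993, -0.6985622567617968, -0.0006588960332379631, 0.0003873893591086684]]
[[-0.23152708255015633, 0.6481621421190286, -0.010356747952218909, 0.0008882789224052695, -0.9108283340705501, 0.2567487722222501], [620.4308654280516, -310.6649091975916, 55.22906665687861], [0.7161571970756015, -0.6979385509128989, 0.0008018623046102341, -7.241039581644778e-05]]
```

Call:
servo_tool(rotation=[[0,0,0],[0,0,0],[0,0,0],[0,0,0],[0,0,0],[0,0,0],[0,0,0]], slide=[[0,0,0.1],[0,0,0.25],[0,0,0.5],[0,0,0.75],[0,0,1],[0,0,1],[0,0,1]], grip=[-1,-1,-1,-1,-1,-1,-1])

```text
clock: 4.12
position: [619.9, -309.7, 252.5]
ee_rot: [0.716, -0.698, -0.001, -0.0]
contact_force: [-0.6, -0.1, -1.9]
gripper_width: 12.8
grasp_force: 60.2
```

Call:
servo_tool(rotation=[[0,0,-0.02],[0,0,-0.04],[0,0,-0.06],[0,0,-0.08],[0,0,-0.1],[0,0,-0.12],[0,0,-0.12]], slide=[[0.15,0.15,0.05],[0.25,0.3,0.1],[0.35,0.5,0.1],[0.45,0.7,0.1],[0.5,0.9,0.1],[0.5,1,0.1],[0.5,1,0.1]], grip=[-1,-1,-1,-1,-1,-1,-1])

```text
clock: 5.0
position: [719.8, -108.3, 270.6]
ee_rot: [-0.41, 0.912, 0.001, -0.002]
contact_force: [-0.1, -0.9, -1.6]
gripper_width: 12.4
grasp_force: 60.1
```

```bash
python3 log.py; tail -1 poses.jsonl
```

```text
[[0.07171093365884165, 0.5517403665015518, 0.37718531308080605, -0.0007387861773790414, -1.4004157520428455, -0.7966372721118209], [719.8394458072326, -108.28538407391589, 270.6089178892212], [-0.41037987423673417, 0.9119122051095464, 0.0010598055035523368, -0.0018346133056830708]]
```

```bash
cat > kin.py <<'E'
from h import *
import json
D=[json.loads(l) for l in open('poses.jsonl')]+[[[-.94738,.38547,.00678,0,-1.19405,-.25857],[222.8,-583.37,230.35],None]]
if __name__=='__main__':
    A=[];b=[]
    for j,p,_ in D:
        r=np.sqrt(p[0]**2+p[1]**2-160**2); f=j[1]-j[2]
        print('lat',np.hypot(p[0],p[1])*np.sin(j[0]-np.arctan2(p[1],p[0])),'pitch',j[1]-j[2]-j[4])
        A+=[[1,np.sin(j[1]),np.cos(f),np.sin(f),0],[0,np.cos(j[1]),-np.sin(f),np.cos(f),1]];b+=[r,p[2]]
    x,res,rk,sv=np.linalg.lstsq(np.array(A),np.array(b),rcond=None); print(x.round(1),sv.round(2),(np.array(A)@x-b).round(1))
E
python3 kin.py
python3 - <<'E'
from h import *
s=read_state(); M=R.from_quat(s['ee_rot']).as_matrix(); p=np.array(s['position'])
print(M.round(3).tolist())
for n in ['scene','side','wrist']:
    d=cam(n); save(d,n+'2.png'); v,u=np.mgrid[0:480,0:640]; P,ok=pts(d,np.c_[u.ravel(),v.ravel()])
    hsv=cv2.cvtColor(d['image'],cv2.COLOR_RGB2HSV).reshape(-1,3)
    b=(hsv[:,0]>103)&(hsv[:,0]<126)&(hsv[:,1]>100)&ok; q=(P[b]-p)@M; q=q[(abs(q[:,0])<45)&(abs(q[:,1])<25)&(q[:,2]>-30)&(q[:,2]<70)]
    if len(q): print(n,len(q),np.percentile(q,[1,99],axis=0).round(1).tolist())
E
```

```text
lat 159.63606619849105 pitch 1.5716890239694563
lat 159.80078673846364 pitch 1.5723250031724176
lat 160.00884816510856 pitch 1.5693472241417976
lat 159.5832043795508 pitch 1.5749708054635914
lat 159.68974249828037 pitch 1.57274
[ 2.000e-01  5.646e+02  4.199e+02  3.300e+00 -1.406e+02] [3.86 3.15 0.27 0.25 0.16] [-0.   0.1 -0.3 -0.  -0.  -0.1  0.1 -0.1  0.2  0.1]
[[-0.663, -0.748, -0.004], [-0.748, 0.663, 0.0], [0.002, 0.003, -1.0]]
scene 368 [[-30.8, -8.4, -13.9], [29.3, 5.7, 43.0]]
side 297 [[-15.0, -7.4, -25.5], [33.2, 18.6, 37.0]]
wrist 4398 [[-21.6, -8.5, -18.6], [32.6, 4.8, 14.6]]
```

View pics/scene2.png

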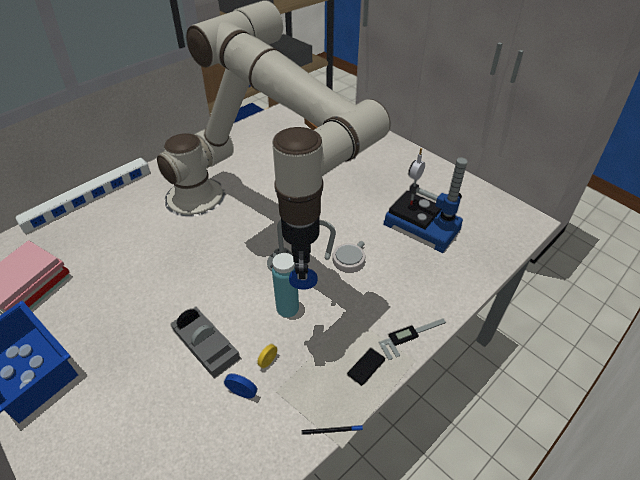

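The second scene picture shows the blue collar in the fingers at (303,279), clear of the bottle at (286,285).

Call:
servo_tool(rotation=[[0,0,-0.02],[0,0,-0.035],[0,0,-0.035],[0,0,-0.035],[0,0,-0.035],[0,0,-0.035]], slide=[[-0.06,0.22,0],[-0.12,0.43,0],[-0.12,0.43,-0.12],[-0.12,0.43,-0.24],[-0.12,0.43,-0.335],[-0.12,0.43,-0.335]], grip=[-1,-1,-1,-1,-1,-1])

```text
clock: 5.9
position: [695.0, -25.6, 204.0]
ee_rot: [-0.306, 0.952, 0.0, -0.002]
contact_force: [-0.2, 0.8, -0.9]
gripper_width: 12.1
grasp_force: 60.2
```

```bash
python3 log.py; cat > meas.py <<'E'
from h import *
from scipy.optimize import least_squares
s=read_state(); M=R.from_quat(s['ee_rot']).as_matrix(); p=np.array(s['position'])
print(p.round(1),M.round(3).tolist(),np.degrees(np.arctan2(M[1,1],M[0,1])))
T=[]
for n in ['scene','side','wrist']:
    d=cam(n); save(d,n+'3.png'); v,u=np.mgrid[0:480,0:640]; P,ok=pts(d,np.c_[u.ravel(),v.ravel()])
    hsv=cv2.cvtColor(d['image'],cv2.COLOR_RGB2HSV).reshape(-1,3)
    b=(hsv[:,0]>103)&(hsv[:,0]<126)&(hsv[:,1]>100)&ok; q=(P[b]-p)@M; q=q[(abs(q[:,0])<45)&(abs(q[:,1]+1)<14)&(q[:,2]>-30)&(q[:,2]<60)]
    rim=q[np.hypot(q[:,0],q[:,2]-13)>28.5]
    if len(rim)>20:
        f=least_squares(lambda c:np.hypot(rim[:,0]-c[0],rim[:,2]-c[1])-32,[0,13],loss='soft_l1'); print(n,len(q),len(rim),'centre x,z in tool',f.x.round(1),'y',np.percentile(q[:,1],[3,50,97]).round(1))
    # tube points near first run
    t=(abs(P[:,2]-190)<14)&(hsv[:,1]<60)&ok; Q=P[t]; vd=Q-d['o']; vd/=np.linalg.norm(vd,axis=1)[:,None]; Q=Q+6*vd
    a=np.radians(35.72); c,si=np.cos(a),np.sin(a); L=(Q[:,:2]-[463.9,26.7])@np.array([[c,-si],[si,c]])
    m=(abs(L[:,0]-160)<14)&(L[:,1]>-135)&(L[:,1]<-45)
    if m.sum()>10: print(n,'run1',m.sum(),'x mid',L[m,0].mean().round(1),'slope',np.polyfit(L[m,1],L[m,0],1)[0].round(3),'z',Q[m,2].mean().round(1),'ytip',np.sort(L[m,1])[:5].round(1))
E
python3 meas.py
```

```text
[695.  -25.6 204. ] [[-0.813, -0.582, -0.005], [-0.582, 0.813, -0.0], [0.004, 0.002, -1.0]] 125.59977757989866
scene 294 89 centre x,z in tool [ 0.3 13.9] y [-7.9 -5.5  3.4]
scene run1 48 x mid 163.9 slope 0.004 z 189.4 ytip [-126.  -126.  -125.6 -123.8 -123. ]
side 196 161 centre x,z in tool [-1.6 13.8] y [-6.6 -0.2  6.3]
side run1 247 x mid 159.9 slope -0.006 z 189.7 ytip [-128.  -127.8 -127.4 -127.  -126.2]
wrist 4375 4363 centre x,z in tool [-2.8 12.3] y [-7.5 -1.5  4.8]
wrist run1 5194 x mid 160.2 slope -0.011 z 190.7 ytip [-129.5 -129.3 -129.3 -129.3 -129.3]
```

View pics/wrist3.png

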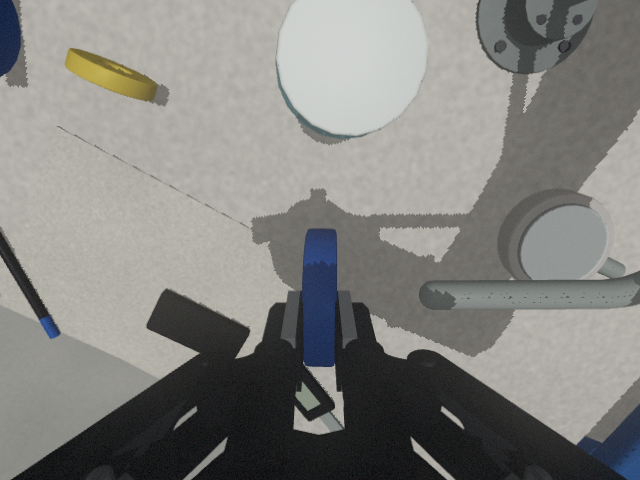

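The wrist picture shows the collar edge-on at (320,300) in the fingers. The tube's free end is at (422,294), level with the collar and just ahead of it, and the bottle cap at (350,65) is well clear.

Call:
servo_tool(rotation=[[0,0,0],[0,0,0],[0,0,0],[0,0,0],[0,0,0],[0,0,0]], slide=[[0.005,0.004,0],[-0.04,0.066,0],[-0.08,0.12,0],[-0.12,0.175,0],[-0.147,0.215,0],[-0.147,0.215,0]], grip=[-1,-1,-1,-1,-1,-1])

```text
clock: 6.8
position: [666.4, 19.7, 206.6]
ee_rot: [-0.307, 0.952, -0.0, 0.0]
contact_force: [-0.2, -0.0, -0.9]
gripper_width: 12.1
grasp_force: 60.1
```

Call:
servo_tool(rotation=[[0,0,0],[0,0,0],[0,0,0],[0,0,0]], slide=[[-0.03,0.041,0],[-0.06,0.081,0],[-0.085,0.117,0],[-0.085,0.117,0]], grip=[-1,-1,-1,-1])

```text
clock: 7.3
position: [649.5, 42.8, 206.5]
ee_rot: [-0.307, 0.952, -0.0, 0.0]
contact_force: [0.4, -0.1, -1.0]
gripper_width: 12.7
grasp_force: 60.1
```

```bash
python3 log.py; sed -i 's/3.png/4.png/' meas.py; python3 meas.py; python3 - <<'E'
import cv2
a=cv2.imread('pics/side4.png')[180:330,260:480]; cv2.imwrite('pics/s4c.png',cv2.resize(a,None,fx=3,fy=3))
E
```

```text
[649.5  42.8 206.5] [[-0.812, -0.584, 0.0], [-0.584, 0.812, 0.0], [-0.0, -0.0, -1.0]] 125.71651509466591
scene 243 79 centre x,z in tool [ 0.2 13.7] y [-8.3 -5.3  4.2]
scene run1 59 x mid 160.7 slope 0.058 z 190.1 ytip [-126.8 -126.  -124.6 -124.6 -124.5]
side 203 149 centre x,z in tool [-0.6 15. ] y [-6.8 -0.8  6.2]
side run1 192 x mid 159.8 slope -0.009 z 189.7 ytip [-128.4 -128.1 -127.5 -126.8 -126.6]
wrist 4389 4218 centre x,z in tool [-1.2 15.2] y [-7.5 -1.5  4.9]
wrist run1 3492 x mid 159.7 slope 0.006 z 190.1 ytip [-131.5 -131.5 -131.4 -131.4 -131.4]
```

View pics/wrist4.png

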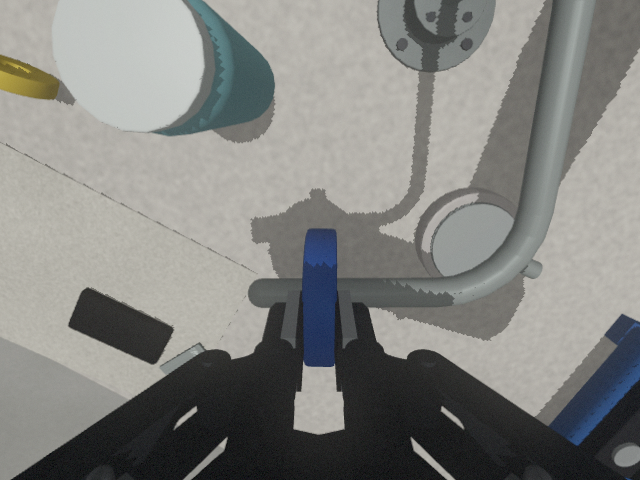

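The wrist picture shows the collar on the tube at (320,295), with the free end at (258,292) behind it and the first bend at (500,270).

Call:
servo_tool(rotation=[[0,0,0],[0,0,0],[0,0,0],[0,0,0],[0,0,0],[0,0,0],[0,0,0]], slide=[[0,0,-0.015],[0,0,-0.028],[0,0,-0.028],[0,0,-0.028],[0,0,-0.028],[0,0,-0.028],[0,0,-0.028]], grip=[-1,-1,-0.6,-0.4,0,0.1,0.1])

```text
clock: 8.32
position: [649.8, 42.1, 200.7]
ee_rot: [-0.306, 0.952, -0.0, 0.0]
contact_force: [0.0, 0.2, -0.8]
gripper_width: 46.8
grasp_force: 0.0
```

Call:
servo_tool(rotation=[[0,0,0],[0,0,0],[0,0,0],[0.02,0.02,0],[0.04,0.04,0],[0.05,0.05,0],[0.05,0.05,0],[0.05,0.05,0]], slide=[[0,0,0.1],[0,0,0.3],[0,0,0.5],[0,0,0.6],[0,0,0.6],[0,0,0.6],[0,0,0.6],[0,0,0.6]], grip=[0.1,0.1,0.5,0.6,1,1,1,1])

```text
clock: 9.32
position: [649.6, 42.3, 320.9]
ee_rot: [-0.299, 0.929, 0.195, -0.1]
contact_force: [0.3, 0.1, -0.2]
gripper_width: 85.3
grasp_force: 0.0
```

```bash
python3 log.py; tail -4 poses.jsonl
```

```text
[[0.07171093365884165, 0.5517403665015518, 0.37718531308080605, -0.0007387861773790414, -1.4004157520428455, -0.7966372721118209], [719.8394458072326, -108.28538407391589, 270.6089178892212], [-0.41037987423673417, 0.9119122051095464, 0.0010598055035523368, -0.0018346133056830708]]
[[0.1949101971476991, 0.5251005392137926, 0.16761532763509834, -0.000441861403866798, -1.217965804252843, -1.1442148576863234], [695.0163799779313, -25.550661969150923, 204.03406930653568], [-0.30569485133115987, 0.9521266714250947, 0.00047474131310700613, -0.0022878049033011505]]
[[0.3138275154171381, 0.4452007103151431, 0.04009384404082919, 3.0374997173652052e-05, -1.1655474315513294, -1.2612650253286113], [649.487566540938, 42.77881365239436, 206.50187111096406], [-0.30666325992940296, 0.9518180707317938, -1.3805222874461199e-05, 7.104430354362445e-05]]
[[0.13831503676499096, 0.5666278229287486, 0.5891209603238933, -0.36364569446406486, -1.8533024523975556, -1.1426908645780707], [649.617845776841, 42.30938215212414, 320.8759856479877], [-0.29888815826305376, 0.9286906916858371, 0.1952613593524838, -0.10036169373830627]]
```

```bash
cat > kin.py <<'E'
from h import *
import json
from scipy.optimize import least_squares
Rx=lambda a:R.from_euler('x',a).as_matrix(); Ry=lambda a:R.from_euler('y',a).as_matrix(); Rz=lambda a:R.from_euler('z',a).as_matrix()
X=np.array([1,0,0.]);Y=np.array([0,1.,0]);Z=np.array([0,0,1.])
# params h,ds,A,B,E,dw,T, c6
C0=np.array([[0,0,1],[0,1,0],[-1,0,0.]])  # tool axes at zero: tool z->x
LO=np.array([-3.14,-1.21,-1.07,-3.16,-2.99,-3.1]);HI=np.array([3.14,2.06,1.41,2.05,-.16,3.1])
def fk(j,k,s4=1,s6=-1):
    h,ds,A,B,E,dw,T,c6=k
    M=Rz(j[0]); p=h*Z+M@(-ds*Y); M=M@Ry(j[1]); p=p+M@(A*Z); M=M@Ry(-j[2]); p=p+M@(B*X+E*Z)
    M=M@Rx(s4*j[3]); p=p+M@(-dw*Y); M=M@Ry(-j[4]); p=p+M@(T*X)
    return p, M@C0@Rz(s6*j[5]+c6)
def D(): return [tuple(map(np.array,json.loads(l))) for l in open('poses.jsonl')]
def fit(s4,s6):
    def f(k):
        o=[]
        for j,p,q in D():
            P,M=fk(j,k,s4,s6); o+=list(P-p)+list(300*(R.from_matrix(M).inv()*R.from_quat(q)).as_rotvec())
        return np.array(o)
    return min((least_squares(f,[300,80,565,420,3,80,230,c]) for c in (0,1.6,3.1,-1.6)),key=lambda r:r.cost)
if __name__=='__main__':
    b=None
    for s4 in(1,-1):
        for s6 in(1,-1):
            r=fit(s4,s6); print(s4,s6,r.cost.round(1),r.x.round(2),abs(r.fun).max().round(2))
            if b is None or r.cost<b[0]: b=(r.cost,r.x,s4,s6)
    json.dump([list(b[1]),b[2],b[3]],open('k.json','w'))
E
python3 kin.py
```

```text
1 1 518522.2 [-437.46  177.68  446.82  400.24  183.46  -23.11 -225.71   -0.51] 479.37
1 -1 27048.0 [-437.46  177.68  446.82  400.24  183.46  -23.11 -225.71    4.68] 189.25
-1 1 515728.1 [ 1.606e+02  0.000e+00  5.649e+02  4.218e+02 -0.000e+00  1.598e+02
  2.977e+02 -4.700e-01] 490.27
-1 -1 0.0 [160.6   -0.   564.9  421.8   -0.   159.8  297.7    4.71] 0.0
```

```bash
cat > path.py <<'E'
from kin import *
k,s4,s6=json.load(open('k.json'))
O=np.array([463.9,26.7,0]); AL=np.radians(35.72)
def frame(s):  # path parameter mm from y=-95 on run1 -> point, tangent, normal_out
    L1=55; b=40*np.pi/2
    if s<L1: return np.array([160,-95+s,190]),Y,Z
    s-=L1
    if s<b: a=s/40; return np.array([120+40*np.cos(a),-40+40*np.sin(a),190]),np.array([-np.sin(a),np.cos(a),0]),Z
    s-=b
    if s<80: return np.array([120-s,0,190]),-X,Z
    s-=80
    if s<b: a=s/40; return np.array([40-40*np.sin(a),0,150+40*np.cos(a)]),np.array([-np.cos(a),0,-np.sin(a)]),np.array([-np.sin(a),0,np.cos(a)])
    s-=b; return np.array([0,0,150-s]),-Z,-X
SEND=55+80+40*np.pi+103
def tool(s,beta,flip,tip=22,psi=0,drop=0):
    c,t,n=frame(s); c=c-drop*Z; z=-np.cos(beta)*n+np.sin(beta)*t; y=flip*np.cross(t,n); x=np.cross(y,z)
    M=np.stack([x,y,z],1); W=Rz(AL)
    if psi: M=Rz(psi)@M
    M=W@M; return O+W@c+tip*M[:,2],M
def ik(p,M,j0):
    def f(j):
        P,N=fk(j,k,s4,s6); return np.r_[(P-p)/10,30*(R.from_matrix(N).inv()*R.from_matrix(M)).as_rotvec(),.003*(j-j0)]
    r=least_squares(f,np.clip(j0,LO+.001,HI-.001),bounds=(LO,HI)); P,N=fk(r.x,k,s4,s6)
    return r.x,np.linalg.norm(P-p),np.degrees(np.linalg.norm((R.from_matrix(N).inv()*R.from_matrix(M)).as_rotvec()))
if __name__=='__main__':
    j00=np.array(read_state()['joints'])
    for beta in (0,20,35):
        for flip in (1,-1):
          for psiE in (0,45):
            b=np.radians(beta); p,M=tool(0,b,flip); 
            # seeds
            best=None
            for d6 in (-3,-1.5,0,1.5,3):
                j0=j00.copy(); j0[5]=np.clip(j0[5]+d6,-3,3); r=ik(p,M,j0)
                if best is None or r[1]+r[2]<best[1]+best[2]: best=r
            j=best[0]; w=0;mj=0;js=[j]; ws=0
            for s in np.arange(0,SEND+.1,12):
                ps=np.radians(psiE)*np.clip((s-265)/80,0,1)
                p,M=tool(s,b,flip,psi=ps); j2,e,a=ik(p,M,j); 
                if e+a>w: w=e+a; ws=s
                mj=max(mj,abs(j2-j).max()); j=j2; js.append(j)
            js=np.array(js); print(beta,flip,psiE,'worst',round(w,1),'at',ws,'maxstep',round(mj,2),'end',j.round(2),'margin',np.minimum(js-LO,HI-js).min(0).round(2))
E
python3 path.py
```

```text
0 1 0 worst 0.0 at 228.0 maxstep 0.88 end [-0.67  1.05 -0.68 -1.85 -1.61  1.72] margin [2.47 1.01 0.34 1.31 0.31 0.19]
0 1 45 worst 0.0 at 228.0 maxstep 0.88 end [-0.44  0.93 -0.22 -1.31 -1.69  1.16] margin [2.47 1.13 0.34 1.31 0.31 0.19]
0 -1 0 worst 157.9 at 360.0 maxstep 0.8 end [-0.07  0.09 -0.54 -1.31 -0.51  3.1 ] margin [2.68 1.15 0.49 1.82 0.31 0.  ]
0 -1 45 worst 176.0 at 360.0 maxstep 0.8 end [-0.26  0.57 -0.05 -1.12 -1.5   3.1 ] margin [2.68 1.15 0.49 1.82 0.31 0.  ]
20 1 0 worst 0.0 at 240.0 maxstep 0.93 end [-0.62  0.72 -0.71 -1.85 -1.18  1.43] margin [2.52 1.29 0.36 1.31 0.29 0.44]
20 1 45 worst 0.0 at 240.0 maxstep 0.93 end [-0.38  0.73 -0.28 -1.2  -1.39  1.01] margin [2.59 1.29 0.4  1.42 0.29 0.44]
20 -1 0 worst 101.8 at 360.0 maxstep 0.75 end [-0.01  0.18 -0.54 -1.21 -0.43  3.1 ] margin [2.66 1.23 0.48 1.94 0.27 0.  ]
20 -1 45 worst 128.6 at 360.0 maxstep 0.75 end [-0.03  0.39 -0.23 -0.88 -1.1   3.1 ] margin [2.66 1.23 0.48 1.94 0.29 0.  ]
35 1 0 worst 0.0 at 252.0 maxstep 0.87 end [-0.45  0.49 -0.65 -1.74 -0.82  1.05] margin [2.65 1.29 0.42 1.42 0.31 0.54]
35 1 45 worst 0.0 at 252.0 maxstep 0.87 end [-0.27  0.59 -0.31 -1.09 -1.16  0.84] margin [2.65 1.29 0.46 1.69 0.31 0.54]
35 -1 0 worst 60.1 at 360.0 maxstep 0.87 end [ 0.02  0.24 -0.55 -1.15 -0.4   3.1 ] margin [2.65 1.29 0.46 1.97 0.24 0.  ]
35 -1 45 worst 93.3 at 360.0 maxstep 0.87 end [ 0.09  0.35 -0.33 -0.74 -0.9   3.1 ] margin [2.65 1.29 0.46 1.97 0.31 0.  ]
```

```bash
cat > chk.py <<'E'
from path import *
def links(j):
    h,ds,A,B,E,dw,T,c6=k
    M=Rz(j[0]);p=h*Z; M=M@Ry(j[1]); e=p+M@(A*Z); M=M@Ry(-j[2]); w=e+M@(B*X); M=M@Rx(s4*j[3]); v=w+M@(-dw*Y); M=M@Ry(-j[4]); return p,e,w,v,v+M@((T-73-10)*X)
lamp=[]
for s in np.arange(-35,SEND+60,8): lamp.append(O+Rz(AL)@frame(s)[0])
lamp=np.array(lamp); bot=np.array([[607,-77,z] for z in range(0,205,20)])
def dist(j,pts):
    L=links(j); o=[]
    for a,b in zip(L[1:-1],L[2:]):
        t=np.linspace(0,1,25)[:,None]; q=a+t*(b-a); o.append(np.linalg.norm(q[:,None]-pts[None],axis=2).min())
    return np.round(o),
if __name__=='__main__':
    j00=np.array(read_state()['joints']); b=np.radians(30)
    for psiE in (0,45,75):
        p,M=tool(0,b,1); j0=j00.copy(); j0[5]-=1.5; j=ik(p,M,j0)[0]; print('psi',psiE)
        for s in np.arange(0,SEND+.1,12):
            ps=np.radians(psiE)*np.clip((s-265)/80,0,1); p,M=tool(s,b,1,psi=ps); j2,e,a=ik(p,M,j); st=abs(j2-j).max(); j=j2
            if psiE==0 or s>265: print(int(s),j.round(2),round(st,2),round(e+a,1),'lamp',dist(j,lamp)[0],'bot',dist(j,bot)[0],'zmin',min(q[2] for q in links(j)[1:]).round())
E
python3 chk.py
```

```text
psi 0
0 [ 0.1   0.63  0.34 -0.45 -1.56 -2.55] 0.0 0.0 lamp [318. 260.  53.] bot [352. 260. 120.] zmin 243.0
12 [ 0.12  0.62  0.32 -0.45 -1.55 -2.56] 0.02 0.0 lamp [318. 255.  53.] bot [355. 257. 125.] zmin 243.0
24 [ 0.13  0.61  0.3  -0.46 -1.53 -2.57] 0.02 0.0 lamp [318. 251.  53.] bot [358. 255. 131.] zmin 243.0
36 [ 0.15  0.6   0.28 -0.46 -1.52 -2.58] 0.02 0.0 lamp [318. 248.  53.] bot [362. 253. 137.] zmin 243.0
48 [ 0.16  0.58  0.26 -0.47 -1.5  -2.59] 0.02 0.0 lamp [318. 245.  53.] bot [365. 252. 144.] zmin 243.0
60 [ 0.19  0.59  0.26 -0.44 -1.54 -2.51] 0.08 0.0 lamp [318. 243.  53.] bot [373. 259. 155.] zmin 243.0
72 [ 0.25  0.62  0.29 -0.36 -1.63 -2.29] 0.21 0.0 lamp [318. 245.  54.] bot [389. 278. 168.] zmin 243.0
84 [ 0.31  0.63  0.27 -0.26 -1.67 -2.07] 0.22 0.0 lamp [317. 252.  54.] bot [406. 299. 180.] zmin 243.0
96 [ 0.38  0.63  0.22 -0.15 -1.67 -1.85] 0.22 0.0 lamp [315. 258.  54.] bot [423. 319. 189.] zmin 243.0
108 [ 0.44  0.61  0.14 -0.03 -1.62 -1.63] 0.22 0.0 lamp [314. 260.  54.] bot [438. 336. 195.] zmin 243.0
120 [ 0.49  0.58  0.04  0.07 -1.56 -1.45] 0.17 0.0 lamp
[... 3127 characters left out ...]
1.34 -1.06  0.75] 0.13 0.0 lamp [285. 258.  53.] bot [245. 245. 182.] zmin 153.0
300 [-0.35  0.47 -0.38 -1.22 -1.17  0.77] 0.11 0.0 lamp [276. 253.  53.] bot [210. 210. 171.] zmin 141.0
312 [-0.31  0.54 -0.3  -1.12 -1.27  0.8 ] 0.11 0.0 lamp [267. 247.  53.] bot [176. 176. 159.] zmin 129.0
324 [-0.26  0.6  -0.22 -1.02 -1.36  0.84] 0.1 0.0 lamp [229. 229.  53.] bot [143. 141. 141.] zmin 117.0
336 [-0.21  0.66 -0.15 -0.92 -1.45  0.88] 0.1 0.0 lamp [188. 188.  53.] bot [115. 107. 118.] zmin 105.0
348 [-0.16  0.71 -0.1  -0.85 -1.51  0.93] 0.07 0.0 lamp [154. 154.  53.] bot [99. 82. 97.] zmin 93.0
360 [-0.16  0.73 -0.1  -0.85 -1.49  0.95] 0.02 0.0 lamp [146. 146.  53.] bot [89. 74. 97.] zmin 81.0
```

```bash
cat > ring.py <<'E'
from h import *
O=np.array([463.9,26.7,0]); a=np.radians(35.72); W=R.from_euler('z',a).as_matrix()
for n in ['scene','side','wrist']:
    d=cam(n); v,u=np.mgrid[0:480,0:640]; P,ok=pts(d,np.c_[u.ravel(),v.ravel()])
    hsv=cv2.cvtColor(d['image'],cv2.COLOR_RGB2HSV).reshape(-1,3)
    b=(hsv[:,0]>103)&(hsv[:,0]<126)&(hsv[:,1]>100)&ok; q=(P[b]-O)@W
    q=q[(q[:,0]>-60)&(q[:,0]<210)&(q[:,1]>-140)&(q[:,1]<60)&(q[:,2]>30)&(q[:,2]<240)]
    if len(q)>20: print(n,len(q),np.percentile(q,[2,50,98],axis=0).round(1).tolist())
E
python3 ring.py
cat > plan.py <<'E'
from path import *
def rows(tgts,start=None):
    if start is None:
        s=read_state(); start=(np.array(s['position']),R.from_quat(s['ee_rot']).as_matrix())
    for p,M in tgts:
        rv=(R.from_matrix(M)*R.from_matrix(start[1]).inv()).as_rotvec()/(2*np.pi); print('rot',rv.round(3).tolist(),'slide',((p-start[0])/200).round(3).tolist())
E
python3 - <<'E'
from plan import *
B=np.radians(30)
p,M=tool(0,B,1,drop=4.5); print(p,M[:,2]); rows([(p-90*M[:,2],M),(p,M)])
E
```

```text
scene 332 [[132.3, -105.8, 157.0], [164.1, -102.3, 195.5], [189.6, -92.0, 216.8]]
side 256 [[127.3, -103.4, 161.2], [143.3, -99.0, 204.8], [180.6, -89.8, 218.1]]
wrist 2305 [[129.8, -104.7, 170.6], [153.7, -101.0, 210.4], [185.7, -91.4, 218.0]]
[642.8420356   51.91404165 166.44744112] [-0.29191232  0.40593989 -0.8660254 ]
rot [-0.06, 0.088, -0.223] slide [0.099, -0.138, -0.387]
rot [-0.06, 0.088, -0.223] slide [-0.032, 0.045, -0.776]
```

Call:
servo_tool(rotation=[[-0.007,0.01,-0.025],[-0.014,0.02,-0.05],[-0.02,0.03,-0.075],[-0.027,0.04,-0.1],[-0.034,0.05,-0.125],[-0.04,0.06,-0.15],[-0.047,0.07,-0.175],[-0.054,0.08,-0.2]], slide=[[0,0,0],[0,0,0],[0.02,-0.03,0],[0.05,-0.07,0],[0.08,-0.1,0],[0.105,-0.146,0],[0.105,-0.146,0],[0.105,-0.146,-0.1]], grip=[1,1,1,1,1,1,1,1])

```text
clock: 10.48
position: [671.1, 13.3, 303.1]
ee_rot: [0.371, 0.892, 0.133, -0.223]
contact_force: [0.9, -0.1, 0.2]
gripper_width: 85.6
grasp_force: 0.0
```

```bash
python3 - <<'E'
from plan import *
B=np.radians(30)
p,M=tool(0,B,1,drop=4.5); p=p+[1.2,-1.6,0]; rows([(p-90*M[:,2],M),(p,M)])
E
```

```text
rot [-0.007, 0.009, -0.022] slide [-0.004, 0.002, -0.293]
rot [-0.007, 0.009, -0.022] slide [-0.136, 0.185, -0.683]
```

Call:
servo_tool(rotation=[[-0.007,0.009,-0.022],[-0.007,0.009,-0.022],[-0.007,0.009,-0.022],[-0.007,0.009,-0.022],[-0.007,0.009,-0.022]], slide=[[-0.004,0.002,-0.15],[-0.004,0.002,-0.293],[-0.037,0.048,-0.39],[-0.037,0.048,-0.39],[-0.037,0.048,-0.39]], grip=[1,1,1,1,1])

```text
clock: 11.1
position: [663.9, 22.7, 224.3]
ee_rot: [0.438, 0.861, 0.118, -0.231]
contact_force: [-0.0, -0.3, 0.9]
gripper_width: 84.8
grasp_force: 0.0
```

```bash
python3 ring.py; python3 - <<'E'
from plan import *
B=np.radians(30)
p,M=tool(0,B,1,drop=4.5); p=p+[1.2,-1.6,0]; rows([(p,M)]); d=cam('wrist'); save(d,'w5.png')
E
```

```text
scene 215 [[131.3, -106.3, 157.5], [167.8, -102.9, 183.6], [190.4, -95.9, 208.0]]
side 246 [[127.7, -103.5, 166.0], [143.6, -99.1, 205.3], [178.6, -90.2, 218.9]]
wrist 3624 [[133.1, -104.2, 176.7], [160.7, -98.9, 213.7], [188.3, -91.4, 218.4]]
rot [-0.0, -0.0, -0.001] slide [-0.1, 0.14, -0.289]
```

View pics/w5.png

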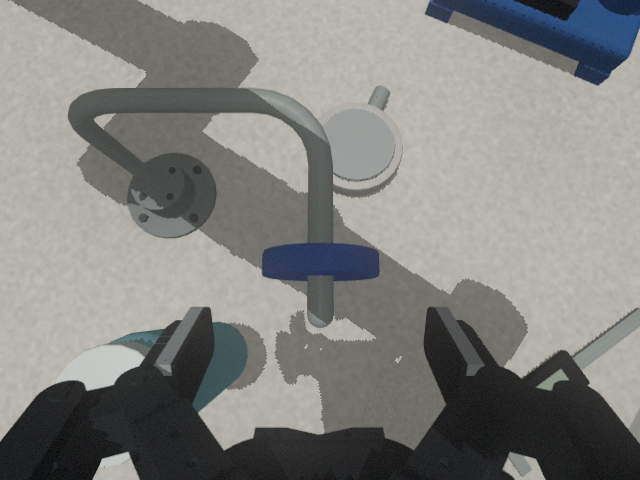

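The wrist picture shows the collar hanging on the first run at (320,261), centred between the open fingers at (190,340) and (455,340). The free end is at (320,318).

Call:
servo_tool(rotation=[[0,0,0],[0,0,0],[0,0,0],[0,0,0],[0,0,0]], slide=[[-0.025,0.035,-0.073],[-0.05,0.07,-0.146],[-0.075,0.105,-0.219],[-0.098,0.137,-0.289],[-0.098,0.137,-0.289]], grip=[1,1,1,1,1])

```text
clock: 11.92
position: [642.8, 50.5, 163.4]
ee_rot: [0.438, 0.86, 0.117, -0.234]
contact_force: [0.5, 0.1, 0.6]
gripper_width: 85.6
grasp_force: 0.0
```

Call:
servo_tool(rotation=[[0,0,0],[0,0,0],[0,0,0],[0,0,0],[0,0,0],[0,0,0]], slide=[[0,0,0],[0,0,0],[0,0,0],[0,0,0],[0,0,0],[0,0,0]], grip=[0.6,0,-0.6,-1,-1,-1])

```text
clock: 12.68
position: [644.5, 49.6, 165.9]
ee_rot: [0.439, 0.86, 0.118, -0.231]
contact_force: [1.5, -1.5, 5.0]
gripper_width: 62.0
grasp_force: 65.7
```

```bash
python3 log.py; python3 ring.py; python3 - <<'E'
from plan import *
s=read_state(); print(s['position'],s['gripper_width'],s['contact_force'])
d=cam('wrist'); save(d,'w6.png')
B=np.radians(30)
p,M=tool(0,B,1,drop=4.5);rows([(p,M)])
E
```

```text
scene 83 [[97.8, -135.8, 156.6], [167.7, -102.9, 169.7], [188.3, -100.0, 223.7]]
side 140 [[129.6, -103.1, 197.0], [149.1, -96.5, 213.4], [194.5, -90.0, 219.9]]
wrist 8102 [[131.9, -103.6, 197.0], [159.7, -96.8, 214.8], [187.5, -90.2, 218.4]]
[644.50007414  49.56987511 165.91256731] 62.18327472278369 [ 2.79438258 -1.80806925  5.43914853]
rot [-0.0, -0.0, -0.001] slide [-0.008, 0.012, 0.003]
```

View pics/w6.png

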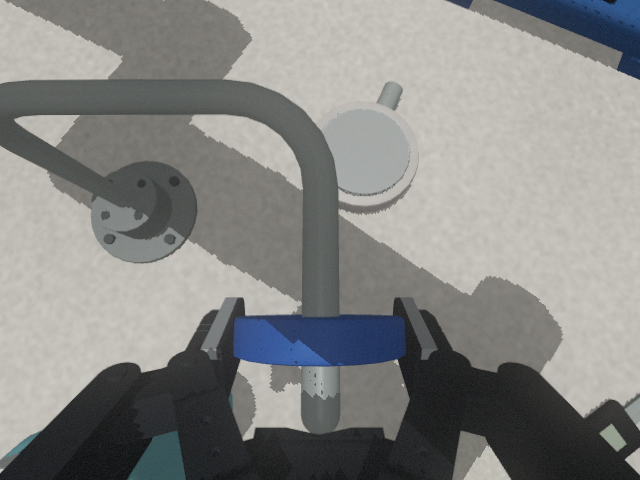

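The wrist picture shows the collar gripped across its rim at (320,338) by pads at (232,330) and (406,330), with the tube through its bore.

```bash
cat >> plan.py <<'E'
def go(ss,drops=None,psi=0,start=None):
    B=np.radians(30); drops=np.zeros(len(ss)) if drops is None else drops
    rows([tool(s,B,1,drop=d) for s,d in zip(ss,drops)],start)
    s=read_state(); 
E
python3 - <<'E'
from plan import *
go([-3,8,22,36,48,55],[1,0,0,0,0,0])
print(); go([61,67,73,79,85,91,97,103],start=tool(55,np.radians(30),1))
E
```

```text
rot [-0.0, -0.0, -0.001] slide [0.0, -0.0, 0.02]
rot [-0.0, -0.0, -0.001] slide [-0.032, 0.044, 0.025]
rot [-0.0, -0.0, -0.001] slide [-0.072, 0.101, 0.025]
rot [-0.0, -0.0, -0.001] slide [-0.113, 0.158, 0.025]
rot [-0.0, -0.0, -0.001] slide [-0.148, 0.207, 0.025]
rot [-0.0, -0.0, -0.001] slide [-0.169, 0.235, 0.025]

rot [0.0, 0.0, 0.024] slide [-0.026, 0.018, 0.0]
rot [0.0, 0.0, 0.048] slide [-0.054, 0.031, 0.0]
rot [0.0, 0.0, 0.072] slide [-0.083, 0.041, 0.0]
rot [0.0, 0.0, 0.095] slide [-0.114, 0.045, 0.0]
rot [0.0, 0.0, 0.119] slide [-0.145, 0.045, 0.0]
rot [0.0, 0.0, 0.143] slide [-0.176, 0.041, 0.0]
rot [0.0, 0.0, 0.167] slide [-0.205, 0.032, 0.0]
rot [0.0, 0.0, 0.191] slide [-0.234, 0.018, 0.0]
```

Call:
servo_tool(rotation=[[0,0,0],[0,0,0],[0,0,0],[0,0,0],[0,0,0],[0,0,0],[0,0,0]], slide=[[0,0,0.02],[-0.032,0.044,0.025],[-0.072,0.101,0.025],[-0.113,0.158,0.025],[-0.148,0.207,0.025],[-0.169,0.235,0.025],[-0.169,0.235,0.025]], grip=[-1,-1,-1,-1,-1,-1,-1])

```text
clock: 13.75
position: [609.7, 97.5, 170.2]
ee_rot: [0.438, 0.86, 0.118, -0.232]
contact_force: [-0.6, 0.3, -1.6]
gripper_width: 62.1
grasp_force: 65.3
```

```bash
python3 ring.py; python3 - <<'E'
from plan import *
go([55]); print(); go([61,67,73,79,85,91,97,103])
E
```

```text
scene 96 [[128.6, -72.9, 161.4], [168.5, -43.9, 178.0], [188.7, -37.3, 222.8]]
side 129 [[128.6, -46.3, 194.9], [148.9, -37.1, 217.8], [190.5, -30.7, 227.3]]
wrist 8051 [[131.7, -45.1, 201.7], [159.5, -38.4, 218.7], [187.3, -31.7, 222.3]]
rot [-0.0, -0.001, -0.001] slide [0.003, -0.0, 0.005]

rot [-0.0, -0.001, 0.023] slide [-0.023, 0.017, 0.005]
rot [-0.0, -0.001, 0.047] slide [-0.051, 0.031, 0.005]
rot [-0.0, -0.001, 0.071] slide [-0.08, 0.04, 0.005]
rot [-0.0, -0.001, 0.095] slide [-0.111, 0.045, 0.005]
rot [-0.0, -0.001, 0.119] slide [-0.142, 0.045, 0.005]
rot [-0.0, -0.001, 0.143] slide [-0.173, 0.04, 0.005]
rot [0.0, -0.001, 0.166] slide [-0.203, 0.031, 0.005]
rot [0.0, -0.001, 0.19] slide [-0.231, 0.018, 0.005]
```

Call:
servo_tool(rotation=[[0,-0.001,0.023],[0,-0.001,0.047],[0,-0.001,0.071],[0,-0.001,0.095],[0,-0.001,0.119],[0,-0.001,0.143],[0,-0.001,0.166],[0,-0.001,0.19]], slide=[[-0.023,0.017,0.003],[-0.051,0.031,0.003],[-0.08,0.04,0.003],[-0.111,0.045,0.003],[-0.142,0.045,0.003],[-0.173,0.04,0.003],[-0.203,0.031,0.003],[-0.231,0.018,0.003]], grip=[-1,-1,-1,-1,-1,-1,-1,-1])

```text
clock: 14.9
position: [564.2, 100.3, 170.1]
ee_rot: [-0.123, 0.958, -0.033, -0.256]
contact_force: [0.1, 0.9, -1.3]
gripper_width: 62.2
grasp_force: 65.4
```

```bash
python3 ring.py; python3 - <<'E'
from plan import *
go([103]); print(); go([110,118,132,146,160,174,186,195])
E
```

```text
scene 65 [[117.2, -68.3, 159.5], [130.8, -15.8, 212.9], [160.3, 14.2, 237.0]]
side 393 [[115.6, -26.4, 165.8], [126.8, -3.9, 205.2], [144.8, 28.7, 222.5]]
wrist 7984 [[119.1, -27.7, 202.7], [132.1, -1.5, 218.9], [145.2, 24.7, 222.6]]
rot [-0.0, 0.0, 0.0] slide [0.002, -0.004, 0.003]

rot [-0.0, 0.0, 0.028] slide [-0.028, -0.025, 0.003]
rot [-0.0, 0.0, 0.059] slide [-0.057, -0.054, 0.003]
rot [-0.0, 0.0, 0.059] slide [-0.114, -0.095, 0.003]
rot [-0.0, 0.0, 0.059] slide [-0.171, -0.136, 0.003]
rot [-0.0, 0.0, 0.059] slide [-0.228, -0.177, 0.003]
rot [-0.0, 0.0, 0.059] slide [-0.284, -0.218, 0.003]
rot [-0.0, 0.0, 0.059] slide [-0.333, -0.253, 0.003]
rot [-0.0, 0.0, 0.059] slide [-0.37, -0.279, 0.003]
```

Call:
servo_tool(rotation=[[0,0,0.028],[0,0,0.057],[0,0,0.059],[0,0,0.059],[0,0,0.059],[0,0,0.059],[0,0,0.059],[0,0,0.059]], slide=[[-0.028,-0.025,0.003],[-0.057,-0.054,0.003],[-0.114,-0.095,0.003],[-0.171,-0.136,0.003],[-0.228,-0.177,0.003],[-0.284,-0.218,0.003],[-0.333,-0.253,0.003],[-0.37,-0.279,0.003]], grip=[-1,-1,-1,-1,-1,-1,-1,-1])

```text
clock: 16.05
position: [489.3, 44.3, 171.2]
ee_rot: [-0.295, 0.92, -0.079, -0.245]
contact_force: [-0.0, 0.5, -1.9]
gripper_width: 62.1
grasp_force: 65.5
```

```bash
python3 ring.py; python3 - <<'E'
from plan import *
go([195]); print(); go([198,202,206,210,214,218,222,226])
E
```

```text
scene 79 [[33.2, -65.8, 189.1], [39.5, -15.7, 219.3], [72.4, 29.6, 236.6]]
side 497 [[29.5, -30.5, 169.1], [31.9, -5.4, 205.8], [55.2, 30.6, 223.8]]
wrist 8088 [[32.4, -29.3, 203.4], [39.1, -1.3, 220.2], [45.8, 26.4, 223.9]]
rot [-0.0, 0.0, 0.0] slide [0.0, 0.004, -0.002]

rot [0.0, -0.0, 0.0] slide [-0.011, -0.005, -0.002]
rot [0.009, -0.013, 0.0] slide [-0.02, -0.011, -0.008]
rot [0.019, -0.026, 0.0] slide [-0.027, -0.016, -0.015]
rot [0.028, -0.039, 0.0] slide [-0.035, -0.022, -0.023]
rot [0.037, -0.052, 0.0] slide [-0.041, -0.026, -0.032]
rot [0.047, -0.065, 0.0] slide [-0.047, -0.03, -0.041]
rot [0.056, -0.078, 0.0] slide [-0.052, -0.034, -0.052]
rot [0.065, -0.091, 0.0] slide [-0.056, -0.037, -0.062]
```

```bash
cat >> plan.py <<'E'
def off(c):  # ring centre (arm frame) now -> in tool frame
    s=read_state(); M=R.from_quat(s['ee_rot']).as_matrix(); return M.T@(O+Rz(AL)@np.array(c)-np.array(s['position']))
def go2(ss,of,start=None):
    t=[]
    for s in ss:
        p,M=tool(s,np.radians(30),1); t.append((O+Rz(AL)@frame(s)[0]-M@of,M))
    rows(t,start); return t
E
python3 - <<'E'
from plan import *
of=off([39.1,-1.0,191.5]); of[1]*=.5; print(of); np.save('of.npy',of)
go2([199,203,207,211,215,219,223,227],of)
E
```

```text
[  3.34900829  -0.22730232 -21.37138636]
rot [0.002, -0.003, 0.0] slide [-0.001, 0.004, -0.009]
rot [0.012, -0.016, 0.0] slide [-0.009, -0.002, -0.013]
rot [0.021, -0.029, 0.0] slide [-0.016, -0.007, -0.019]
rot [0.03, -0.042, 0.0] slide [-0.023, -0.012, -0.025]
rot [0.04, -0.055, 0.0] slide [-0.029, -0.016, -0.033]
rot [0.049, -0.068, 0.0] slide [-0.035, -0.021, -0.041]
rot [0.058, -0.081, 0.0] slide [-0.04, -0.024, -0.049]
rot [0.067, -0.094, 0.0] slide [-0.044, -0.027, -0.059]
```

Call:
servo_tool(rotation=[[0.002,-0.003,0],[0.012,-0.016,0],[0.021,-0.029,0],[0.03,-0.042,0],[0.04,-0.055,0],[0.049,-0.068,0],[0.058,-0.081,0],[0.067,-0.094,0]], slide=[[-0.001,0.004,-0.009],[-0.009,-0.002,-0.013],[-0.016,-0.007,-0.019],[-0.023,-0.012,-0.025],[-0.029,-0.016,-0.033],[-0.035,-0.021,-0.041],[-0.04,-0.024,-0.049],[-0.044,-0.027,-0.059]], grip=[-1,-1,-1,-1,-1,-1,-1,-1])

```text
clock: 17.2
position: [481.0, 39.4, 159.6]
ee_rot: [-0.304, 0.947, 0.031, 0.099]
contact_force: [0.4, 0.1, -1.6]
gripper_width: 62.0
grasp_force: 65.5
```

```bash
python3 - <<'E'
from plan import *
of=np.load('of.npy'); print(read_state()['joints'].round(2))
go2([227],of); print()
go2([230,233,236,239,242,245,248,251],of)
E
```

```text
[ 0.39  0.13 -0.53 -0.07 -0.7  -1.29]
rot [0.0, 0.0, 0.0] slide [-0.001, -0.002, -0.0]

rot [0.007, -0.009, 0.0] slide [-0.003, -0.003, -0.007]
rot [0.014, -0.019, 0.0] slide [-0.006, -0.005, -0.015]
rot [0.021, -0.029, 0.0] slide [-0.007, -0.006, -0.023]
rot [0.028, -0.038, 0.0] slide [-0.009, -0.007, -0.03]
rot [0.035, -0.048, 0.0] slide [-0.01, -0.008, -0.038]
rot [0.042, -0.058, 0.0] slide [-0.01, -0.008, -0.046]
rot [0.049, -0.067, 0.0] slide [-0.01, -0.008, -0.054]
rot [0.056, -0.077, 0.0] slide [-0.009, -0.008, -0.062]
```

Call:
servo_tool(rotation=[[0.007,-0.009,0],[0.014,-0.019,0],[0.021,-0.029,0],[0.028,-0.038,0],[0.033,-0.045,0],[0.037,-0.051,0],[0.042,-0.058,0],[0.047,-0.064,0]], slide=[[-0.003,-0.003,-0.007],[-0.006,-0.005,-0.015],[-0.007,-0.006,-0.023],[-0.009,-0.007,-0.03],[-0.01,-0.008,-0.035],[-0.01,-0.008,-0.041],[-0.01,-0.008,-0.046],[-0.01,-0.008,-0.051]], grip=[-1,-1,-1,-1,-1,-1,-1,-1])

```text
clock: 18.2
position: [478.8, 38.1, 149.3]
ee_rot: [-0.287, 0.894, 0.108, 0.328]
contact_force: [-1.4, -0.6, -1.3]
gripper_width: 62.2
grasp_force: 65.6
```

```bash
python3 - <<'E'
from plan import *
of=np.load('of.npy'); print(read_state()['joints'].round(2),read_state()['joint_vel'].round(2))
go2([247],of); print()
go2([249,251,253,255,257,259,261,263],of)
E
```

```text
[ 0.09  0.08 -0.55 -0.86 -0.45 -0.34] [-0.55  0.06  0.13 -1.09 -0.23  1.37]
rot [-0.0, -0.001, 0.0] slide [0.001, -0.002, 0.0]

rot [0.004, -0.007, -0.0] slide [0.001, -0.001, -0.005]
rot [0.009, -0.013, -0.0] slide [0.001, -0.001, -0.01]
rot [0.014, -0.02, -0.0] slide [0.002, -0.001, -0.016]
rot [0.018, -0.026, -0.0] slide [0.003, 0.0, -0.021]
rot [0.023, -0.033, -0.0] slide [0.004, 0.001, -0.026]
rot [0.027, -0.039, -0.0] slide [0.005, 0.002, -0.031]
rot [0.031, -0.045, -0.0] slide [0.007, 0.003, -0.037]
rot [0.031, -0.045, -0.0] slide [0.007, 0.003, -0.047]
```

Call:
servo_tool(rotation=[[0.004,-0.007,0],[0.009,-0.013,0],[0.014,-0.02,0],[0.018,-0.026,0],[0.023,-0.033,0],[0.027,-0.039,0],[0.031,-0.045,0],[0.031,-0.045,0]], slide=[[0.001,-0.001,-0.005],[0.001,-0.001,-0.01],[0.002,-0.001,-0.016],[0.003,0,-0.021],[0.004,0.001,-0.026],[0.005,0.002,-0.031],[0.007,0.003,-0.037],[0.007,0.003,-0.047]], grip=[-1,-1,-1,-1,-1,-1,-1,-1])

```text
clock: 19.2
position: [480.0, 37.4, 138.7]
ee_rot: [-0.265, 0.825, 0.152, 0.475]
contact_force: [0.5, 0.3, -1.7]
gripper_width: 62.0
grasp_force: 65.6
```

```bash
python3 ring.py; python3 - <<'E'
from plan import *
of=np.load('of.npy'); print(read_state()['joints'].round(2))
s=read_state(); M=R.from_quat(s['ee_rot']).as_matrix(); print('ring est',(Rz(AL).T@(np.array(s['position'])+M@of-O)).round(1))
go2([263],of); print()
go2([268,276,284,292,300,308,316,324],of); print(SEND,frame(SEND))
for n in('side','wrist'): d=cam(n); save(d,n+'7.png')
import cv2
a=cv2.imread('pics/side7.png')[160:360,200:420]; b=cv2.imread('pics/wrist7.png'); cv2.imwrite('pics/c7.png',np.hstack([cv2.resize(a,(396,360)),cv2.resize(b,(400,360))]))
E
```

```text
scene 245 [[-45.7, -63.6, 145.5], [0.7, -6.6, 154.9], [29.3, 32.4, 178.9]]
wrist 8068 [[-32.7, -29.0, 142.4], [-29.1, -1.2, 149.1], [-13.0, 26.6, 155.8]]
[-0.39  0.23 -0.61 -1.58 -0.83  0.69]
ring est [ 1.000e-01 -5.000e-01  1.476e+02]
rot [0.001, 0.0, 0.0] slide [-0.002, 0.002, 0.0]

rot [0.001, 0.0, 0.0] slide [-0.002, 0.002, -0.025]
rot [0.001, 0.0, 0.0] slide [-0.002, 0.002, -0.065]
rot [0.001, 0.0, 0.0] slide [-0.002, 0.002, -0.105]
rot [0.001, 0.0, 0.0] slide [-0.002, 0.002, -0.145]
rot [0.001, 0.0, 0.0] slide [-0.002, 0.002, -0.185]
rot [0.001, 0.0, 0.0] slide [-0.002, 0.002, -0.225]
rot [0.001, 0.0, 0.0] slide [-0.002, 0.002, -0.265]
rot [0.001, 0.0, 0.0] slide [-0.002, 0.002, -0.305]
363.66370614359175 (array([ 0.,  0., 47.]), array([-0., -0., -1.]), array([-1., -0., -0.]))
```

View pics/c7.png

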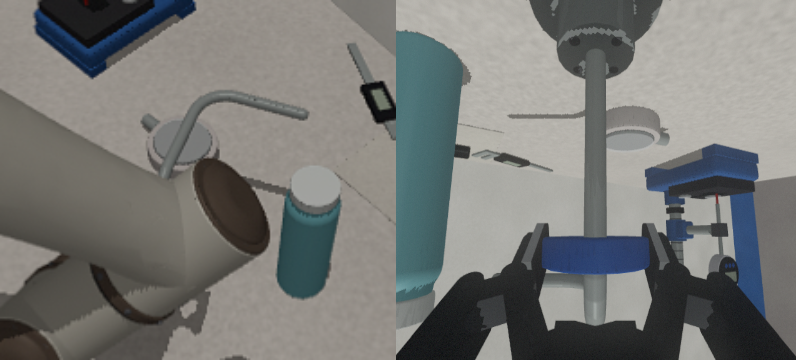

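The right half (wrist) shows the collar level round the upright, held by the pads, with the foot beyond at the top. The left half (side) shows the bottle and lamp head undisturbed.

Call:
servo_tool(rotation=[[0,0,0],[0,0,0],[0,0,0],[0,0,0],[0,0,0],[0,0,0],[0,0,0],[0,0,0]], slide=[[-0.002,0.002,-0.025],[-0.002,0.002,-0.075],[-0.002,0.002,-0.13],[-0.002,0.002,-0.185],[-0.002,0.002,-0.24],[-0.002,0.002,-0.295],[-0.002,0.002,-0.345],[-0.002,0.002,-0.38]], grip=[-1,-1,-1,-1,-1,-1,-1,-1])

```text
clock: 20.45
position: [480.1, 38.8, 63.1]
ee_rot: [-0.266, 0.825, 0.152, 0.475]
contact_force: [-0.4, -0.3, -2.0]
gripper_width: 62.0
grasp_force: 65.6
```

```bash
python3 ring.py; python3 - <<'E'
from plan import *
of=np.load('of.npy')
s=read_state(); M=R.from_quat(s['ee_rot']).as_matrix(); print('ring est',(Rz(AL).T@(np.array(s['position'])+M@of-O)).round(1))
go2([SEND-10,SEND],of)
E
```

```text
scene 223 [[-46.1, -33.6, 68.9], [6.4, -3.8, 79.3], [30.7, 30.7, 97.4]]
side 85 [[0.5, -43.3, 75.0], [18.1, -14.6, 78.5], [29.5, 2.8, 81.3]]
wrist 8028 [[-32.7, -27.8, 65.8], [-29.0, -0.2, 72.5], [-13.1, 27.6, 79.2]]
ring est [-0.1  0.2 71.2]
rot [0.0, -0.0, 0.0] slide [0.001, -0.0, -0.071]
rot [0.0, -0.0, 0.0] slide [0.001, -0.0, -0.121]
```

Call:
servo_tool(rotation=[[0,0,0],[0,0,0],[0,0,0],[0,0,0],[0,0,0],[0,0,0],[0,0,0],[0,0,0]], slide=[[0,0,-0.03],[0,0,-0.06],[0,0,-0.085],[0,0,-0.1],[0,0,-0.105],[0,0,-0.11],[0,0,-0.115],[0,0,-0.115]], grip=[-1,-1,-1,-1,-1,-1,-1,-1])

```text
clock: 21.6
position: [480.0, 38.8, 40.8]
ee_rot: [-0.266, 0.825, 0.152, 0.476]
contact_force: [0.6, 0.4, -0.4]
gripper_width: 62.1
grasp_force: 65.6
```

Call:
servo_tool(rotation=[[0,0,0],[0,0,0],[0,0,0],[0,0,0]], slide=[[0,0,-0.005],[0,0,-0.005],[0,0,-0.01],[0,0,-0.01]], grip=[-1,-1,-1,-1])

```text
clock: 22.1
position: [480.0, 38.7, 38.6]
ee_rot: [-0.266, 0.825, 0.152, 0.476]
contact_force: [-0.2, -0.5, -1.0]
gripper_width: 61.9
grasp_force: 65.6
```

```bash
python3 ring.py|tail -1
```

```text
wrist 8089 [[-32.6, -28.0, 41.6], [-29.0, -0.3, 48.3], [-12.4, 27.7, 55.0]]
```

Call:
servo_tool(rotation=[[0,0,0],[0,0,0],[0,0,0]], slide=[[0,0,-0.003],[0,0,-0.005],[0,0,-0.005]], grip=[-1,-1,-1])

```text
clock: 22.62
position: [480.0, 38.8, 37.9]
ee_rot: [-0.266, 0.824, 0.152, 0.476]
contact_force: [0.0, -0.2, -0.2]
gripper_width: 62.1
grasp_force: 65.7
```

Call:
servo_tool(rotation=[[0,0,0],[0,0,0],[0,0,0]], slide=[[0,0,-0.003],[0,0,-0.005],[0,0,-0.005]], grip=[-1,-1,-1])

```text
clock: 23.0
position: [480.3, 39.0, 37.9]
ee_rot: [-0.266, 0.824, 0.153, 0.477]
contact_force: [-1.8, -2.5, 6.7]
gripper_width: 62.0
grasp_force: 66.2
```

Call:
servo_tool(rotation=[[0,0,0],[0,0,0],[0,0,0],[0,0,0],[0,0,0],[0,0,0],[0,0,0]], slide=[[0,0,0.003],[0,0,0.003],[0,0,0.003],[0,0,0.003],[0,0,0.003],[0,0,0.003],[0,0,0.003]], grip=[0.5,0.6,0.7,0.8,0.9,1,1])

```text
clock: 23.88
position: [480.0, 38.8, 37.3]
ee_rot: [-0.266, 0.825, 0.152, 0.476]
contact_force: [-0.2, -0.3, 0.1]
gripper_width: 85.3
grasp_force: 0.0
```

```bash
python3 ring.py; python3 - <<'E'
from h import *
d=cam('wrist'); save(d,'w8.png')
E
```

```text
scene 165 [[-55.1, -53.5, 46.1], [-12.4, 3.0, 53.9], [29.5, 45.1, 90.6]]
wrist 7900 [[-32.9, -27.6, 40.9], [-29.5, -0.3, 47.5], [-14.4, 26.9, 54.1]]
```

View pics/w8.png

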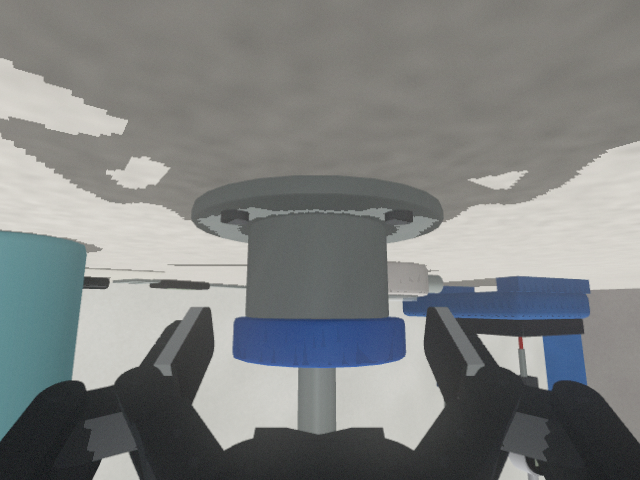

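The wrist picture, upside down, shows the collar at (319,342) lying flush on the boss top (edge at row 318). The pads at (195,340) and (445,340) are clear of it. Next I back straight out.

Call:
servo_tool(rotation=[[0,0,0],[0,0,0],[0,0,0],[0,0,0],[0,0,0],[0,0,0],[0,0,0]], slide=[[-0.042,-0.03,0.03],[-0.11,-0.08,0.08],[-0.2,-0.143,0.143],[-0.3,-0.215,0.215],[-0.4,-0.286,0.286],[-0.4,-0.286,0.286],[-0.4,-0.286,0.286]], grip=[1,1,1,1,1,1,1])

```text
clock: 24.95
position: [400.1, -18.5, 94.7]
ee_rot: [-0.266, 0.825, 0.152, 0.476]
contact_force: [-0.1, -0.2, -0.7]
gripper_width: 85.3
grasp_force: 0.0
```

```bash
python3 ring.py; python3 -c "
from h import *
print(read_state()['position'],read_state()['contact_force'],read_state()['joint_vel'].round(3))"
```

```text
scene 145 [[-29.0, -26.3, 46.4], [-11.2, 3.4, 53.7], [29.1, 26.1, 58.6]]
side 517 [[-32.4, -30.0, 43.3], [-8.5, -5.2, 53.5], [25.2, 28.7, 57.6]]
wrist 2930 [[-32.7, -28.8, 42.0], [-25.8, -0.1, 51.3], [16.3, 27.6, 54.9]]
[400.09561178 -18.13126086  94.11684193] [-0.21852695 -0.58837026 -0.2853544 ] [ 0.002  0.004 -0.001  0.001  0.    -0.001]
```

The collar's top is level at about 54 mm and it is centred on the upright.

```bash
python3 -c "
from bench import job_done
print(job_done())"
```

```text
the job is handed in; nothing more can be done
None
```

The blue collar lies flat on the lamp's foot, lowered under grip until it touched the seat, the gripper has backed clear, and the job is handed in at about 25 s of the 64 s allowed.

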